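# Show the soldered board to the bench camera

### The arm

A 6-joint arm with a two-finger parallel gripper is mounted at the origin on the work surface. World frame = base frame: x ahead of the robot, y to its left, z up, the work surface at z = 0. Lengths are in m, angles in rad, forces in N, time in s.
With the tool pointing down it reaches from about 0.375 to 0.9 m from the base axis. Payload 3.1 kg.
Tool frame: the origin (TCP) lies between the finger pads; the fingertips stand 17 mm ahead of it and the grasp point (between the pads) lies 2 mm behind it (robot.nose_length is the distance from the TCP to the fingertips, in m); z points along the fingers, y is the line along which they close (so a half turn about z gives the same grasp; the last joint's range is limited). The gripper opens to 87 mm and grips with 3 to 60 N. Pads are 19 mm wide; open, the fingers measure 117 mm over their backs; the gripper's body (75 mm by 190 mm) begins 51 mm behind the grasp point.
Start: joints at [1.032, 0.527, 1.433, -0, 1.181, -0.178], TCP at [0.22, 0.585, 0.24] pointing down, gripper open.
Joint ranges: [-3.08, 3.08], [-0.75, 2.2], [0.22, 2.44], [-1.43, 4.57], [0, 2.65], [-2.85, 2.85]. Speed limits (rad/s): [2.79, 2.79, 3.14, 3.14, 3.14, 3.14].

### API

Orientations are given as a unit quaternion [x, y, z, w].
In Python, from rig import robot, cams gives the robot as it stands.
- The arm moves only by the shell command python3 -m pendant 'ROWS' [FORCE]. ROWS is JSON, a list of rows, each an object with "jaw": the opening, from 0 (shut) to 1 (fully open); "linear": the shift along the tool's x, y, z in cm, a list of three; "twist": the turn about the tool's z in degrees. A call has 1 to 12 rows; each row shifts and turns the commanded pose from where the row before left it, along the tool's axes as they then stand; what a row does not reach is not made up. A row lasts 1/12 s, in which the tool goes at most 41.7 mm and 7.16 degrees, less where a joint would pass 70% of its speed; a pose out of reach is approached as far as the arm can. A call is refused whole if a number of a shift passes 4.17 or a number of a turn 7.16, either way. A call with a gripper value outside its range is refused whole. The fingers move at their own pace and stop on an object; FORCE is the grip in N (left out, the last holds). Time passes only in rows, so rows that do not move let the fingers close. It gives the time, the measured TCP pose, the force, the opening and the grip force at its end, in the units of the state.
- robot.get_obs(): the state, without advancing time (a new reading comes with each control period).
- cams.camera(name): name is "side" or "top"; returns a dict with "color" (400x640x3 uint8, blue, green, red), "depth" (400x640 float32, m along the optical axis (not along the pixel's ray), 0 where there is no reading), "fov_y" (degrees; the focal length in pixels is half the picture's height over the tangent of half this angle, whatever the lens; pixels are square), "cx", "cy" (the principal point, pixels), "k1" (the pictures are not rectified: a ray, as slopes to the right and down, at radius r is drawn at 1 + k1 r^2 times it, then the intrinsics apply), "view" (4x4, takes a point from world to camera coordinates). Camera axes: x right, y down, z forward; pixel columns grow to the right and rows downward; lengths in m; the calibration is good to about 2 mm. A picture is of the moment at which its call begins.
- robot.hand_in(): hands the job in; it is judged then, once.
The state is a dict: "time": time; "q": joint angles; "joint_velocities": joint speeds; "joint_torque": joint torques, N m; "position": TCP position; "tool_rot": TCP orientation; "ft_force": force on the tool from outside, world axes, zero at the start; "moment": the same for the moment, N m; "grip_width": finger opening in m; "grip_force": force on a finger pad.
Only numpy, scipy, OpenCV 4.12 (cv2) and the standard library are available. Lean on these libraries where they do the work, as an engineer would, in place of code of your own. Each camera call takes 0.05 s, during which the arm holds its last target. There are 200 camera calls.

### The job

Show the soldered board to the bench camera: raise the hinged carrier by its front handle until its white pointer lines up with the red clip on the angle scale, hold it there steadily for about three seconds, then lower it gently until it lies flat and let go, never letting it drop and keeping your fingers off the circuit board. Then lock it down: with the yellow slotted T-key turn the brass lock a quarter turn clockwise (seen from above) until it stops, and stand the key back in its own hole. Leave everything else on the bench where it is.

Things in the scene. Friction and masses are not known exactly. Their poses are not given: they have to be found in the camera images.
- fixture: Fixed base of the tilting carrier: blue steel, 230 x 236 mm, cheeks 80 mm high. Origin: centre of its underside; x from the handle side (robot's right) to the hinge side (its left), y roughly towards the robot, z up. The hinge line runs along y at x = +95, z = 66 mm. An upright aluminium angle scale (arc of radius 172 mm about the hinge line, 26 mm wide) stands at y = -120 mm, 255 mm high.
- carrier: The carrier: aluminium plate 180 x 200 x 6 mm with the circuit board on it, 0.5 to 0.9 kg in all, hinged along its left edge; origin on the hinge line; axes as the base's when flat, x towards the hinge. It tilts up to 1.5 rad as its handle end rises, almost frictionless: it falls flat if let go; 3 to 5 N up at the handle raises it. A white pointer on its far edge is in line with the plate.
- handle (a point): Middle of the carrier's handle: a round dark steel bar, 10 mm in diameter, 120 mm long along y, 66 mm above the bench when flat with free space below (only the base's 8 mm foot plate reaches to 20 mm from under it), 230 mm from the hinge line, 40 mm clear of the plate; 8 mm wide arms hold it at y = +54 and -54 mm. The frame turns with the carrier: x from handle to hinge, z out of the board side.
- lock (a joint): Turn of the lock, rad: 0 fully locked, where it stops; it starts released (1.42 to 1.57, slot across the carrier) and falls as it is turned clockwise seen from above. It turns stiffly (about 0.06 N m) and stays where it is left. Locked, its tongue holds the carrier down; it must lie flat first.
- lock_slot (a point): Round brass lock head, 28 mm in diameter, standing 6.5 mm proud of the carrier plate, 70 mm from the handle bar towards the hinge; this point is on its axis at its top face (75.5 mm above the bench when flat). A slot 5 mm wide and 5 mm deep runs right across it, open at both ends. The frame turns with the lock: x along the slot, z up.
- mark (a point): The red clip on the angle scale, 32 x 12 x 12 mm, 172 mm from the hinge line, beside the carrier's far edge (120 mm from its middle). Its axes are those that the carrier and its handle have at the wanted tilt: x from clip to hinge line.
- clip (a joint): Setting of the red clip, rad: the tilt above flat that the carrier is to have (0.75 to 1.1). Stiff; not to be moved.
- slot_key: Yellow T-key for the lock, 99 mm tall, 0.11 kg, upright in the key stand with its collar on the stand's top, tip 4 mm above the bench. Origin: blade tip; z up the shaft; x along crossbar and blade. Blade 18 (x) x 2.4 (y) x 16 mm, shaft 8 mm in diameter, collar 26 mm in diameter from z = 54 to 60 mm, crossbar 64 (x) x 14 (y) x 17 mm from z = 82 to 99 mm.
- key_grip (a point): Middle of the yellow crossbar, 90.5 mm above the blade tip; frame as slot_key.
- blade_tip (a point): Middle of the blade's lower edge; frame as slot_key.
- key_stand: Fixed wooden key stand 168 x 60 x 58 mm, origin: centre of its underside. Two slots through it at x = -42 and +42 mm, each 27 mm (x) x 12 mm (y); one holds the yellow key, the other the red one, which is which varies. Crossbars lie along the stand's length.
- board: Green circuit board 100 x 150 mm on the carrier plate, between lock and hinge, parts up to 24 mm above the plate; its origin: the middle of its underside. Its nearest edge is 35 mm from the lock's axis. Not to be touched.
- hex_key: Red T-key of the same form with a hexagon end, in the other slot of the key stand; leave alone.
- solder_spool: Solder spool, 58 mm in diameter, 42 mm tall, beyond the handle.
- flux_jar: Small jar with a blue cap, 44 mm in diameter, 42 mm tall, close to the hinge side of the carrier base.
- side_cutters: Side cutters with red handles, 125 x 45 x 13 mm, lying on the robot's side of the handle. Origin near the pivot.
- desolder_pump: Blue solder sucker, about 200 x 16 x 16 mm, lying along the right-hand side of the key stand.
- multimeter: Yellow multimeter 140 x 72 x 36 mm.
- parts_box: White parts box with clear lid and red clips, 116 x 93 x 56 mm.
- figure: Blue printed figure, 75 mm tall, 60 mm across, close to the hinge side of the carrier base; beyond it stands the fixed bench camera, 210 mm tall.

How it is judged:
By the outcome, as a careful person would: the job done as asked, in the order asked, and still so for the second after the job is handed in, with the robot touching nothing.
It also fails if it takes over 72 s, if anything falls off the work surface, if the arm or the gripper's body presses on something with over 40 N, if the wrist force passes 120 N, or if a joint passes its speed limit or range.

## Working session

There is one attempt and no reset: what is moved stays moved. The work goes in short steps, Python scripts to look and compute and a shell command to move; the robot and the scene stay as the last step left them, time stands still between calls to the robot, and variables do not carry over. Pictures are saved under pics/ and viewed, at most 13 in all, crops included, and the job is handed in when it is done.

```bash
ls; mkdir -p pics; cat > h.py <<'E'
import numpy as np, cv2
from rig import robot, cams
from scipy.spatial.transform import Rotation as R
class V:
    def __init__(s,name):
        c=cams.camera(name); s.c=c; s.im=c["color"]; s.d=c["depth"]; s.T=np.array(c["view"])
        s.f=s.im.shape[0]/2/np.tan(np.radians(c["fov_y"])/2); s.cx,s.cy,s.k=c["cx"],c["cy"],c["k1"]
    def ray(s,uv):
        uv=np.atleast_2d(np.asarray(uv,float)); p=(uv-[s.cx,s.cy])/s.f; q=p.copy()
        for _ in range(20): q=p/(1+s.k*(q**2).sum(1,keepdims=True))
        return np.c_[q,np.ones(len(q))]
    def world(s,pc): return (pc-s.T[:3,3])@s.T[:3,:3]
    def plane(s,uv,z):
        o=s.world(np.zeros((1,3)))[0]; d=s.world(s.ray(uv))-o
        return o+d*((z-o[2])/d[:,2])[:,None]
    def pts(s,uv):
        uv=np.atleast_2d(np.asarray(uv)).astype(int); return s.world(s.ray(uv)*s.d[uv[:,1],uv[:,0]][:,None])
    def proj(s,P):
        c=np.atleast_2d(P)@s.T[:3,:3].T+s.T[:3,3]; q=c[:,:2]/c[:,2:]
        return q*(1+s.k*(q**2).sum(1,keepdims=True))*s.f+[s.cx,s.cy]
E
python3 - <<'E'
from h import *
for n in("top","side"):
    v=V(n); cv2.imwrite(f"pics/{n}0.png",v.im); print(n,v.f,v.k,v.world(np.zeros((1,3))),v.T[2,:3])
o=robot.get_obs(); print({k:np.round(x,3) for k,x in o.items()})
E
```

```text
pics
top 387.9035067366596 -0.011449873379839822 [[ 0.47200251 -0.01152253  1.24180189]] [ 0.09488002 -0.00362298 -0.99548212]
side 400.6840285576219 -0.012092127673057135 [[ 0.20354651 -0.58233998  0.79476931]] [ 0.41303325  0.57268484 -0.70812118]
{'time': np.float64(0.1), 'q': array([ 1.033,  0.528,  1.434,  0.   ,  1.181, -0.179]), 'joint_velocities': array([ 0.001, -0.003, -0.002,  0.   , -0.001, -0.002]), 'joint_torque': array([-1.0000e-03, -4.4098e+01, -1.7715e+01,  6.4000e-02,  5.3000e-02,
       -0.0000e+00]), 'position': array([0.22 , 0.584, 0.239]), 'tool_rot': array([ 0.179,  0.984, -0.001, -0.   ]), 'ft_force': array([-0.262, -0.487, -0.062]), 'moment': array([-0.012, -0.009,  0.011]), 'grip_force': np.float64(0.0), 'grip_width': np.float64(0.087)}
```

View pics/top0.png

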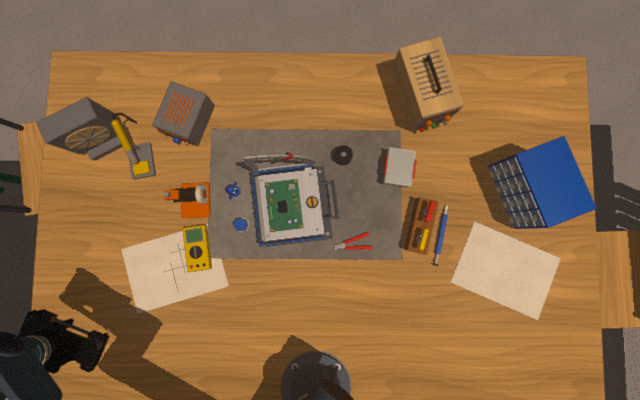

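View pics/side0.png

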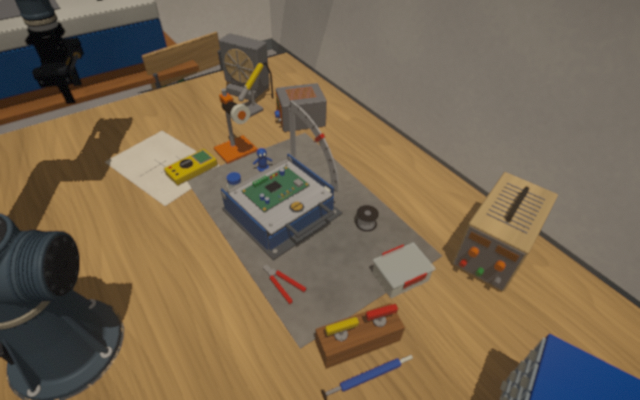

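Top view: carrier at (290,203), handle at (333,198), lock at (312,201), red clip near (290,155). The key stand is at (421,225) with the yellow key at (425,240) and the red key at (430,211). In the side view, the clip is at (320,137), yellow key (342,325), lock (297,207).

```bash
cat > m.py <<'E'
from h import *
t=V("top"); s=V("side")
def mask(v,lo,hi,box):
    h=cv2.cvtColor(v.im,cv2.COLOR_BGR2HSV); m=cv2.inRange(h,lo,hi); z=np.zeros_like(m); x0,y0,x1,y1=box; z[y0:y1,x0:x1]=m[y0:y1,x0:x1]; return z
def blob(v,lo,hi,box):
    n,l,st,c=cv2.connectedComponentsWithStats(mask(v,lo,hi,box)); 
    if n<2: return None
    i=1+np.argmax(st[1:,4]); ys,xs=np.where(l==i); return np.c_[xs,ys],c[i]
def tri(a,b):
    oa=t.world(np.zeros((1,3)))[0]; ob=s.world(np.zeros((1,3)))[0]
    da=t.world(t.ray(a))[0]-oa; db=s.world(s.ray(b))[0]-ob
    k=np.linalg.lstsq(np.c_[da,-db],ob-oa,rcond=None)[0]; P,Q=oa+k[0]*da,ob+k[1]*db
    return (P+Q)/2,np.linalg.norm(P-Q)
Y=((22,150,90),(34,255,255)); RD=((0,150,80),(8,255,255))
E
python3 - <<'E'
from m import *
def rep(n,lo,hi,bt,bs,z):
    a=blob(t,lo,hi,bt); b=blob(s,lo,hi,bs)
    for v,q in((t,a),(s,b)):
        if q is None: print(n,'none');continue
        P=v.plane(q[0],z); c,sz,ang=cv2.minAreaRect((P[:,:2]*1000).astype(np.float32))
        print(n,len(q[0]),q[1].round(1),'c',np.round(c,0),np.round(sz,0),round(ang),P.mean(0).round(4))
    if a and b: print('  tri',*[np.round(x,4) for x in tri(a[1],b[1])])
rep('ykey',*Y,(405,190,445,260),(310,300,410,345),.0945+.006)
rep('rkey',*RD,(405,190,445,260),(310,300,410,345),.0945+.006)
rep('clip',*RD,(270,145,310,165),(305,125,335,145),.2)
rep('lock',(12,90,60),(30,255,255),(303,193,321,210),(285,198,310,216),.0755)
a=cv2.resize(t.im[140:250,240:350],(550,550),interpolation=cv2.INTER_CUBIC)
cv2.imwrite("pics/a.png",a)
b=cv2.resize(s.im[90:260,215:375],(560,595),interpolation=cv2.INTER_CUBIC)
cv2.imwrite("pics/b.png",b)
E
```

```text
ykey 103 [423.4 239. ] c [ 459. -313.] [14. 62.] 74 [ 0.4584 -0.3133  0.1005]
ykey 305 [341.4 325.6] c [ 453. -317.] [19. 65.] 75 [ 0.4529 -0.3169  0.1005]
  tri [ 0.457  -0.3146  0.0926] 0.0031
rkey 117 [429.7 210.9] c [ 541. -333.] [17. 63.] 72 [ 0.5409 -0.3335  0.1005]
rkey 292 [381.1 311.6] c [ 533. -337.] [19. 66.] 73 [ 0.5332 -0.3368  0.1005]
  tri [ 0.5396 -0.3347  0.0914] 0.0046
clip 35 [288.  156.9] c [681.  82.] [13. 31.] 19 [0.6796 0.0786 0.2   ]
clip 33 [319.6 136.8] c [675.  78.] [30. 13.] 6 [0.6757 0.078  0.2   ]
  tri [0.6786 0.0794 0.1982] 0.003
lock 84 [311.6 201.6] c [568.  16.] [27. 27.] 0 [0.5682 0.0161 0.0755]
lock 86 [296.4 205.9] c [562.  12.] [28. 28.] 56 [0.562  0.012  0.0755]
  tri [0.5672 0.017  0.0684] 0.0036
```

View pics/a.png

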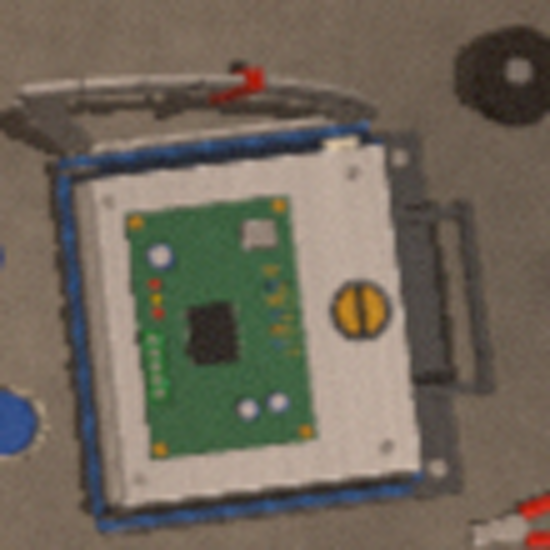

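View pics/b.png

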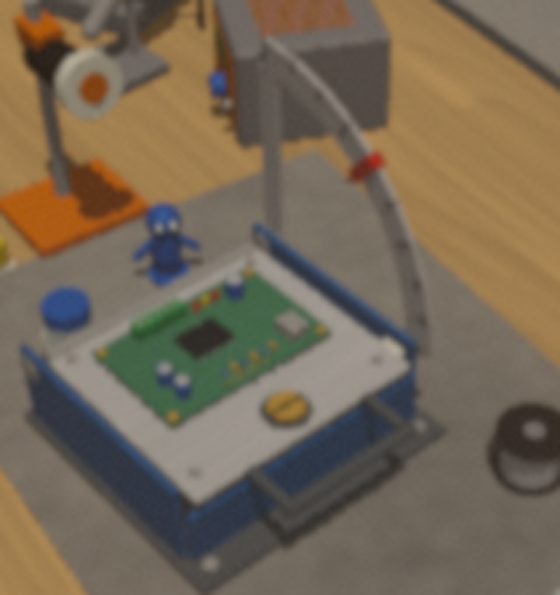

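Crop a shows the handle bar from (462,205) to (484,390), i.e. full-image (332.4,181) to (336.8,218). The lock is at (361,310) with its slot vertical in the picture, and the clip is at (248,82). Crop b shows the red clip on the arc at (367,166) and the white pointer at the far edge near (392,347).

```bash
python3 - <<'E'
from m import *
# bar ends (top) 
P=t.plane([[332.4,181],[336.8,218]],.068); print('bar ends',P.round(4),'mid',P.mean(0).round(4),'len',np.linalg.norm(P[0]-P[1]).round(3))
d=P[0]-P[1]; print('bar dir deg',np.degrees(np.arctan2(d[1],d[0])).round(1))
for v,b in((t,(255,170,310,240)),(s,(235,165,315,215))):
    px,c=blob(v,(40,60,40),(90,255,255),b); Q=v.plane(px,.0706)[:,:2]*1000
    r=cv2.minAreaRect(Q.astype(np.float32)); print('board',np.round(r[0],1),np.round(r[1],1),round(r[2],1))
# dark slot in the lock: dark pixels direction
px,c=blob(t,(12,90,60),(30,255,255),(303,193,321,210))
g=cv2.cvtColor(t.im,cv2.COLOR_BGR2GRAY).astype(float); yy,xx=np.mgrid[196:208,306:319]; w=np.clip(110-g[196:208,306:319],0,None)*(np.hypot(xx-312.2,yy-202)<4.2)
pl=t.plane(np.c_[xx.ravel(),yy.ravel()],.0755)[:,:2]; w=w.ravel(); m=(pl*w[:,None]).sum(0)/w.sum(); C=((pl-m)*w[:,None]).T@(pl-m); e=np.linalg.eigh(C); print('slot',m.round(4),np.degrees(np.arctan2(*e[1][::-1,1])),e[0])
E
```

```text
bar ends [[ 0.6323 -0.0467  0.068 ]
 [ 0.5195 -0.0605  0.068 ]] mid [ 0.5759 -0.0536  0.068 ] len 0.114
bar dir deg 7.0
board [557.9 100.9] [148.   98.2] 7.1
board [554.1 107.7] [145.8 104.6] 6.8
slot [0.5661 0.0153] -170.82942503130454 [0.0025848  0.04258008]
```

Handle middle ≈ (0.576, -0.0535, 0.066), fixture yaw +7°, clip tilt ≈ 0.87 rad. The lock and board positions agree with the given dimensions. Moving to above the handle.

```bash
cat > go.py <<'E'
# usage: go.py x y z yawY(deg) : prints needed tool-axes shift (cm) and twist (deg)
import sys; from h import *
o=robot.get_obs(); r=R.from_quat(o["tool_rot"]).as_matrix(); p=np.array(o["position"])
y=np.degrees(np.arctan2(r[1,1],r[0,1])); a=[float(k) for k in sys.argv[1:]]
print('t',round(o["time"],2),'p',p.round(4),'yawY',y.round(2),'tilt',np.round(r[:,2],3),'F',np.round(o["ft_force"],1),'M',np.round(o["moment"],2),'w',round(float(o["grip_width"]),4),'gf',round(float(o["grip_force"]),1),'q6',round(o["q"][5],2))
if a: print('shift cm',((np.array(a[:3])-p)@r*100).round(2),'twist',round((y-a[3]+180)%360-180,2) if len(a)>3 else '')
E
python3 -m pendant '[{"jaw":0.4,"linear":[0,0,0],"twist":-6.9},{"jaw":0.4,"linear":[0,0,0],"twist":-6.9},{"jaw":0.4,"linear":[0,0,0],"twist":-6.9},{"jaw":0.4,"linear":[0,0,0],"twist":-6.9},{"jaw":0.4,"linear":[-1.38,-3.38,-0.2],"twist":0},{"jaw":0.4,"linear":[-1.38,-3.38,-0.2],"twist":0},{"jaw":0.4,"linear":[-1.38,-3.38,-0.2],"twist":0},{"jaw":0.4,"linear":[-1.38,-3.38,-0.2],"twist":0},{"jaw":0.4,"linear":[-1.38,-3.38,0],"twist":0},{"jaw":0.4,"linear":[-1.38,-3.38,0],"twist":0},{"jaw":0.4,"linear":[-1.38,-3.38,0],"twist":0},{"jaw":0.4,"linear":[-1.38,-3.38,0],"twist":0}]' 15
python3 -m pendant '[{"jaw":0.4,"linear":[-1.38,-3.38,0],"twist":0},{"jaw":0.4,"linear":[-1.38,-3.38,0],"twist":0},{"jaw":0.4,"linear":[-1.38,-3.38,0],"twist":0},{"jaw":0.4,"linear":[-1.38,-3.38,0],"twist":0},{"jaw":0.4,"linear":[-1.38,-3.38,0],"twist":0},{"jaw":0.4,"linear":[-1.38,-3.38,0],"twist":0},{"jaw":0.4,"linear":[-1.38,-3.38,0],"twist":0},{"jaw":0.4,"linear":[-1.38,-3.38,0],"twist":0},{"jaw":0.4,"linear":[-1.38,-3.38,0],"twist":0},{"jaw":0.4,"linear":[-1.38,-3.38,0],"twist":0},{"jaw":0.4,"linear":[-1.38,-3.38,0],"twist":0},{"jaw":0.4,"linear":[-1.38,-3.38,0],"twist":0}]'
python3 go.py 0.576 -0.0535 0.15 97
```

```text
time: 1.3
position: [0.363, 0.3285, 0.2477]
tool_rot: [-0.061, 0.998, 0.0, 0.0]
ft_force: [-0.1, 1.2, 0.6]
grip_width: 0.0353
grip_force: 0.0
time: 2.3
position: [0.5768, -0.0542, 0.2476]
tool_rot: [-0.061, 0.998, 0.0, 0.0]
ft_force: [-0.0, -0.3, 0.4]
grip_width: 0.0347
grip_force: 0.0
t 2.3 p [ 0.5768 -0.0542  0.2476] yawY 96.96 tilt [ 0.  0. -1.] F [-0.  -0.3  0.4] M [ 0.07 -0.    0.01] w 0.0347 gf 0.0 q6 -1.98
shift cm [0.07 0.08 9.76] twist -0.04
```

```bash
python3 -m pendant '[{"jaw":0.4,"linear":[0,0.08,3],"twist":0},{"jaw":0.4,"linear":[0,0,3],"twist":0},{"jaw":0.4,"linear":[0,0,3],"twist":0},{"jaw":0.4,"linear":[0,0,3],"twist":0},{"jaw":0.4,"linear":[0,0,3],"twist":0},{"jaw":0.4,"linear":[0,0,2],"twist":0},{"jaw":0.4,"linear":[0,0,1.36],"twist":0},{"jaw":0.4,"linear":[0,0,0],"twist":0},{"jaw":0.4,"linear":[0,0,0],"twist":0}]' 15; python3 go.py 0.576 -0.0535 0.064 97
python3 - <<'E'
from h import *
t=V("top");s=V("side")
a=cv2.resize(t.im[150:240,280:380],(400,360),interpolation=cv2.INTER_CUBIC);b=cv2.resize(s.im[150:260,250:350],(400,440),interpolation=cv2.INTER_CUBIC)
im=np.zeros((440,800,3),np.uint8);im[:360,:400]=a;im[:,400:]=b;cv2.imwrite("pics/c.png",im)
E
```

```text
time: 3.05
position: [0.5758, -0.0516, 0.0633]
tool_rot: [-0.061, 0.998, 0.0, -0.001]
ft_force: [1.3, -0.5, 1.3]
grip_width: 0.0347
grip_force: 0.0
t 3.05 p [ 0.5758 -0.0516  0.0633] yawY 96.98 tilt [-0.002  0.    -1.   ] F [ 1.3 -0.5  1.3] M [ 0.08  0.   -0.01] w 0.0347 gf 0.0 q6 -1.98
shift cm [-0.   -0.19 -0.07] twist -0.02
```

View pics/c.png

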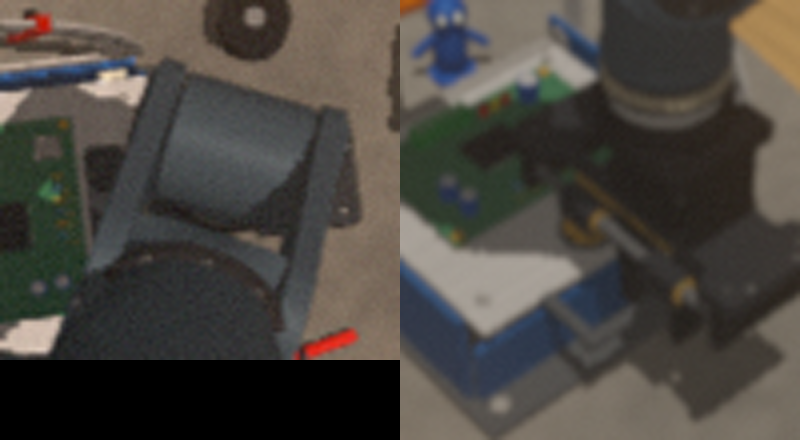

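The fingers straddle the bar: forces are low, and the body clears the board and lock. The pointer (crop ~(115,72)) and clip stay visible in the top view. Closing.

```bash
python3 -m pendant '[{"jaw":0,"linear":[0,0,0],"twist":0},{"jaw":0,"linear":[0,0,0],"twist":0},{"jaw":0,"linear":[0,0,0],"twist":0},{"jaw":0,"linear":[0,0,0],"twist":0},{"jaw":0,"linear":[0,0,0],"twist":0},{"jaw":0,"linear":[0,0,0],"twist":0}]' 15; python3 go.py
```

```text
time: 3.65
position: [0.5766, -0.0531, 0.0645]
tool_rot: [-0.062, 0.998, -0.001, 0.001]
ft_force: [-1.2, -4.7, 2.4]
grip_width: 0.0095
grip_force: 15.0
t 3.65 p [ 0.5766 -0.0531  0.0645] yawY 97.05 tilt [ 0.001 -0.003 -1.   ] F [-1.2 -4.7  2.4] M [-0.73  0.14  0.04] w 0.0095 gf 15.0 q6 -1.98
```

```bash
python3 -m pendant '[{"jaw":0,"linear":[0,0.03,-0.83],"twist":0},{"jaw":0,"linear":[0,0.03,-0.83],"twist":0},{"jaw":0,"linear":[0,0.09,-0.83],"twist":0},{"jaw":0,"linear":[0,0.09,-0.83],"twist":0},{"jaw":0,"linear":[0,0.15,-0.82],"twist":0},{"jaw":0,"linear":[0,0.15,-0.82],"twist":0},{"jaw":0,"linear":[0,0.21,-0.81],"twist":0},{"jaw":0,"linear":[0,0.21,-0.8],"twist":0},{"jaw":0,"linear":[0,0.27,-0.79],"twist":0},{"jaw":0,"linear":[0,0.27,-0.79],"twist":0},{"jaw":0,"linear":[0,0.32,-0.77],"twist":0},{"jaw":0,"linear":[0,0.33,-0.77],"twist":0}]' 15; python3 go.py
```

```text
time: 4.65
position: [0.5739, -0.0326, 0.1616]
tool_rot: [-0.061, 0.998, -0.002, 0.0]
ft_force: [0.4, -7.4, -1.1]
grip_width: 0.0093
grip_force: 15.0
t 4.65 p [ 0.5739 -0.0326  0.1616] yawY 97.05 tilt [ 0.001 -0.005 -1.   ] F [ 0.4 -7.4 -1.1] M [-1.25  0.01  0.05] w 0.0093 gf 15.0 q6 -1.94
```

```bash
python3 -m pendant '[{"jaw":0,"linear":[0,0.33,-0.75],"twist":0},{"jaw":0,"linear":[0,0.33,-0.74],"twist":0},{"jaw":0,"linear":[0,0.43,-0.72],"twist":0},{"jaw":0,"linear":[0,0.43,-0.71],"twist":0},{"jaw":0,"linear":[0,0.48,-0.68],"twist":0},{"jaw":0,"linear":[0,0.48,-0.68],"twist":0},{"jaw":0,"linear":[0,0.53,-0.65],"twist":0},{"jaw":0,"linear":[0,0.53,-0.64],"twist":0},{"jaw":0,"linear":[0,0.57,-0.61],"twist":0},{"jaw":0,"linear":[0,0.58,-0.6],"twist":0},{"jaw":0,"linear":[0,0.43,-0.4],"twist":0},{"jaw":0,"linear":[0,0.33,-0.3],"twist":0}]' 15; python3 go.py
python3 - <<'E'
from h import *
t=V("top");s=V("side")
a=cv2.resize(t.im[130:200,250:330],(400,350),interpolation=cv2.INTER_CUBIC);b=cv2.resize(s.im[95:185,280:360],(400,450),interpolation=cv2.INTER_CUBIC)
im=np.zeros((450,800,3),np.uint8);im[:350,:400]=a;im[:,400:]=b;cv2.imwrite("pics/d.png",im)
E
```

```text
time: 5.65
position: [0.5669, 0.0207, 0.2376]
tool_rot: [-0.062, 0.998, -0.004, 0.0]
ft_force: [-2.8, -9.1, 6.4]
grip_width: 0.0089
grip_force: 15.0
t 5.65 p [0.5669 0.0207 0.2376] yawY 97.07 tilt [ 0.001 -0.007 -1.   ] F [-2.8 -9.1  6.4] M [-1.69  0.37  0.01] w 0.0089 gf 15.0 q6 -1.85
```

View pics/d.png

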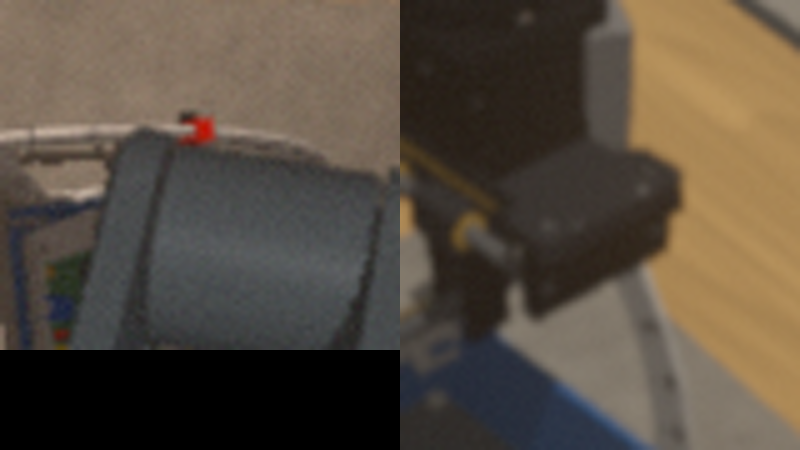

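The gripper hides pointer and clip in the side view; top view shows the clip at crop (202,130). I'll measure the tilt from depth on the visible part of the plate instead.

```bash
python3 go.py; cat > tilt.py <<'E'
from h import *
def fix(P):
    a=np.radians(7); ex=np.array([-np.sin(a),np.cos(a),0]); ey=np.array([-np.cos(a),-np.sin(a),0])
    H=np.array([.5762,-.0536,.066])+.230*ex; D=P-H; return np.c_[D@ex,D@ey,D[:,2]]
if __name__=="__main__":
  for n in("top","side"):
    v=V(n); uv=np.stack(np.meshgrid(np.arange(230,380),np.arange(100,270)),-1).reshape(-1,2)
    uv=uv[v.d[uv[:,1],uv[:,0]]>0]; Q=fix(v.pts(uv)); hsv=cv2.cvtColor(v.im,cv2.COLOR_BGR2HSV)[uv[:,1],uv[:,0]]; bgr=v.im[uv[:,1],uv[:,0]]
    r=np.hypot(Q[:,0],Q[:,2]); th=np.arctan2(Q[:,2],-Q[:,0])
    k=(abs(Q[:,1])<98)&(r<.185)&(r>.03)&(th>.5)&(th<1.2); print(n,k.sum(),np.histogram(th[k],bins=14,range=(.5,1.2))[0])
    w=k&(abs(th-.84)<.15)
    for _ in range(6):
        p=np.polyfit(Q[w,0],Q[w,2],1) if np.ptp(Q[w,0])>np.ptp(Q[w,2]) else None
        A=Q[w][:,[0,2]]; c=A.mean(0); u=np.linalg.svd(A-c,full_matrices=False)[2]; res=(Q[:,[0,2]]-c)@u[1]; w=k&(abs(res)<.004)
    t=np.arctan2(abs(u[0,1]),abs(u[0,0])); print('fit tilt',t,'offset',abs(c@u[1]),w.sum(),'y range',np.percentile(Q[w,1],[5,95]),'r',np.percentile(r[w],[5,95]))
    q=hsv[w]; print('hsv med',np.median(q,0))
E
python3 tilt.py
```

```text
t 5.75 p [0.5669 0.0209 0.2378] yawY 97.09 tilt [ 0.002 -0.007 -1.   ] F [-3.4 -8.5  6.2] M [-1.56  0.4   0.01] w 0.0089 gf 15.0 q6 -1.85
top 808 [  8   4   6   9   7   9 368 113 133  31  44  23  28  25]
fit tilt 0.753494728936466 offset 0.013222645764470941 487 y range [-0.06819871  0.07839322] r [0.04110054 0.18195189]
hsv med [ 14.  47. 121.]
side 483 [23 22 22 13 40 87 81 38 59 43 35  6  3 11]
fit tilt 0.7435567410519545 offset 0.011887488754768721 109 y range [0.00469012 0.10463073] r [0.0379505  0.18420392]
hsv med [17. 32. 98.]
```

```bash
cat > tilt2.py <<'E'
from tilt import *
v=V("top"); uv=np.stack(np.meshgrid(np.arange(230,380),np.arange(100,270)),-1).reshape(-1,2)
uv=uv[v.d[uv[:,1],uv[:,0]]>0]; Q=fix(v.pts(uv)); r=np.hypot(Q[:,0],Q[:,2])
k=(abs(Q[:,1])<98)&(r<.183)&(r>.03)&(Q[:,2]>.02)
# scan tilt for sharpest normal-offset concentration within 0..6 mm
best=[]
for t in np.arange(.7,1.0,.005):
    off=Q[k,2]*np.cos(t)+Q[k,0]*np.sin(t); h,e=np.histogram(off,bins=np.arange(-.02,.02,.0015)); i=h.argmax(); best.append((h[i],round(t,3),round(e[i]+.00075,4)))
print(sorted(best)[-6:])
t=max(best)[1];o=max(best)[2]
off=Q[:,2]*np.cos(t)+Q[:,0]*np.sin(t); w=k&(abs(off-o)<.003)
for _ in range(5):
    A=Q[w][:,[0,2]]; c=A.mean(0); u=np.linalg.svd(A-c,full_matrices=False)[2]; res=(Q[:,[0,2]]-c)@u[1]; w=k&(abs(res)<.0025)
print('tilt',np.arctan2(abs(u[0,1]),abs(u[0,0])).round(4),'off',abs(c@u[1]).round(4),w.sum(),np.percentile(r[w],[5,50,95]).round(3),'px box',uv[w].min(0),uv[w].max(0))
E
python3 tilt2.py
```

```text
[(np.int64(162), np.float64(0.835), np.float64(0.0003)), (np.int64(163), np.float64(0.83), np.float64(0.0003)), (np.int64(172), np.float64(0.81), np.float64(0.0033)), (np.int64(172), np.float64(0.825), np.float64(0.0018)), (np.int64(173), np.float64(0.815), np.float64(0.0033)), (np.int64(177), np.float64(0.82), np.float64(0.0018))]
tilt 0.8229 off 0.0018 378 [0.043 0.143 0.179] px box [261 171] [300 232]
```

```bash
python3 -m pendant '[{"jaw":0,"linear":[0,0.2,-0.28],"twist":0},{"jaw":0,"linear":[0,0.22,-0.28],"twist":0},{"jaw":0,"linear":[0,0.21,-0.28],"twist":0},{"jaw":0,"linear":[0,0,0],"twist":0},{"jaw":0,"linear":[0,0,0],"twist":0}]' 15; python3 go.py; python3 tilt2.py
python3 - <<'E'
from m import *
from tilt import fix
b=blob(t,*RD,(270,140,312,170)); u=b[0]; print('clip now',b[1],len(u),fix(t.plane([b[1]],.199)).round(4))
P=fix(t.pts(u)); P=P[abs(P[:,2])<.3]; print('depth clip',np.median(P,0).round(4),len(P),np.percentile(P[:,2],[10,90]).round(3))
E
```

```text
time: 6.32
position: [0.5659, 0.0286, 0.2449]
tool_rot: [-0.061, 0.998, -0.002, 0.0]
ft_force: [-1.1, -7.4, 3.5]
grip_width: 0.0092
grip_force: 15.0
t 6.32 p [0.5659 0.0286 0.2449] yawY 97.04 tilt [ 0.    -0.004 -1.   ] F [-1.1 -7.4  3.5] M [-1.12  0.27  0.01] w 0.0092 gf 15.0 q6 -1.84
[(np.int64(158), np.float64(0.875), np.float64(0.0003)), (np.int64(159), np.float64(0.865), np.float64(0.0018)), (np.int64(164), np.float64(0.86), np.float64(0.0033)), (np.int64(164), np.float64(0.89), np.float64(-0.0012)), (np.int64(165), np.float64(0.87), np.float64(0.0018)), (np.int64(173), np.float64(0.88), np.float64(0.0003))]
tilt 0.8727 off 0.0014 371 [0.046 0.146 0.179] px box [261 152] [298 233]
clip now [289.34615385 156.07692308] 26 [[-0.1153 -0.1208  0.133 ]]
depth clip [-0.1163 -0.1181  0.1422] 26 [0.135 0.147]
```

Tilt now ≈0.868 by depth plane and by gripper arc; the clip reads ≈0.865. Holding for over 3 s.

```bash
python3 -m pendant '[{"jaw":0,"linear":[0,0,0],"twist":0},{"jaw":0,"linear":[0,0,0],"twist":0},{"jaw":0,"linear":[0,0,0],"twist":0},{"jaw":0,"linear":[0,0,0],"twist":0},{"jaw":0,"linear":[0,0,0],"twist":0},{"jaw":0,"linear":[0,0,0],"twist":0},{"jaw":0,"linear":[0,0,0],"twist":0},{"jaw":0,"linear":[0,0,0],"twist":0},{"jaw":0,"linear":[0,0,0],"twist":0},{"jaw":0,"linear":[0,0,0],"twist":0},{"jaw":0,"linear":[0,0,0],"twist":0},{"jaw":0,"linear":[0,0,0],"twist":0}]' 15; python3 tilt2.py
python3 - <<'E'
from m import *
im=np.zeros((480,800,3),np.uint8); a=cv2.resize(t.im[140:180,270:310],(480,480),interpolation=cv2.INTER_CUBIC); im[:,:480]=a; b=cv2.resize(s.im[110:170,290:330],(320,480),interpolation=cv2.INTER_CUBIC); im[:,480:]=b; cv2.imwrite("pics/e.png",im)
E
```

```text
time: 7.47
position: [0.5659, 0.0284, 0.2447]
tool_rot: [-0.061, 0.998, -0.002, -0.0]
ft_force: [-2.3, -7.0, 3.6]
grip_width: 0.009
grip_force: 15.0
[(np.int64(162), np.float64(0.85), np.float64(0.0048)), (np.int64(163), np.float64(0.865), np.float64(0.0018)), (np.int64(167), np.float64(0.88), np.float64(0.0003)), (np.int64(169), np.float64(0.855), np.float64(0.0033)), (np.int64(169), np.float64(0.86), np.float64(0.0033)), (np.int64(175), np.float64(0.87), np.float64(0.0018))]
tilt 0.8661 off 0.0022 374 [0.045 0.146 0.18 ] px box [261 152] [298 233]
```

View pics/e.png

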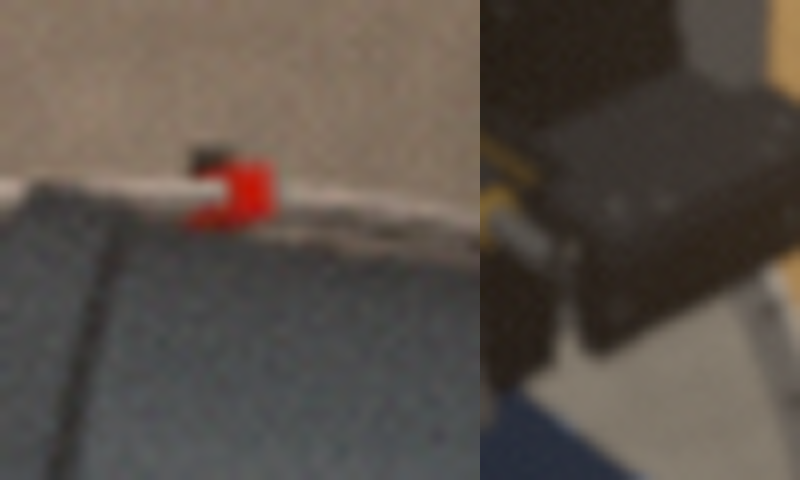

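The clip (crop e, red at (225–272,160–225) with a leg to (185,220)) is partly hidden by the scale in the top view, so the top centroid is biased. The side view at the start sees it whole and nearly edge-on in tilt, so I'll use that.

```bash
python3 - <<'E'
from m import *
from tilt import fix
s.im=cv2.imread("pics/side0.png"); t.im=cv2.imread("pics/top0.png")
def onplane(v,uv,y):
    o=fix(v.world(np.zeros((1,3))))[0]; d=fix(v.world(v.ray(uv)))-o; return o+d*((y-o[1])/d[:,1])[:,None]
im=s.im.astype(float); red=np.clip(im[...,2]-np.maximum(im[...,0],im[...,1])-30,0,None)
yy,xx=np.mgrid[125:148,305:336]; w=red[125:148,305:336]; c=[(xx*w).sum()/w.sum(),(yy*w).sum()/w.sum()]
for y in(-.120,-.117): P=onplane(s,[c],y)[0]; print('clip side',np.round(c,1),P.round(4),'r',np.hypot(P[0],P[2]).round(4),'th',np.arctan2(P[2],-P[0]).round(4))
# pointer, bright white beyond plate far edge, initial
hs=cv2.cvtColor(s.im,cv2.COLOR_BGR2HSV); ys,xs=np.where((hs[180:198,318:334,1]<45)&(hs[180:198,318:334,2]>150)); print('white',len(xs),xs.min()+318,xs.max()+318,ys.min()+180,ys.max()+180)
P=onplane(s,[[xs.mean()+318,ys.mean()+180]],-.105)[0]; print('pointer',xs.mean()+318,ys.mean()+180,P.round(4))
# lock centre & bar ends check in side: expected projection vs. seen
a=np.radians(7); ex=np.array([-np.sin(a),np.cos(a),0]); B=np.array([.5762,-.0536,0])
print('lock centre proj',s.proj(B+.07*ex+[0,0,.0722]),'seen 296.4 205.9')
# top extents
im=t.im.astype(float); red=im[...,2]-np.maximum(im[...,0],im[...,1]); ys,xs=np.where(red[148:166,276:298]>40); print('top ext',xs.min()+276,xs.max()+276)
q=t.plane(np.c_[xs+276,ys+148],.2); f=fix(q); print('x_f ext',f[:,0].min(),f[:,0].max(),'mid th',np.arccos(-(f[:,0].min()+f[:,0].max())/2/.172))
E
```

```text
clip side [323.3 135.4] [-0.1192 -0.12    0.1401] r 0.1839 th 0.8656
clip side [323.3 135.4] [-0.1224 -0.117   0.1432] r 0.1884 th 0.8637
white 100 318 329 185 197
pointer 322.74 191.85 [-0.1396 -0.105  -0.0292]
lock centre proj [[297.48267409 205.00233572]] seen 296.4 205.9
top ext 282 292
x_f ext -0.1234879902492201 -0.09436833934006411 mid th 0.8849821914525283
```

Estimates agree: clip 0.866–0.885, carrier ≈0.868. Continuing the hold.

```bash
for i in 1; do python3 -m pendant '[{"jaw":0,"linear":[0,0,0],"twist":0},{"jaw":0,"linear":[0,0,0],"twist":0},{"jaw":0,"linear":[0,0,0],"twist":0},{"jaw":0,"linear":[0,0,0],"twist":0},{"jaw":0,"linear":[0,0,0],"twist":0},{"jaw":0,"linear":[0,0,0],"twist":0},{"jaw":0,"linear":[0,0,0],"twist":0},{"jaw":0,"linear":[0,0,0],"twist":0},{"jaw":0,"linear":[0,0,0],"twist":0},{"jaw":0,"linear":[0,0,0],"twist":0},{"jaw":0,"linear":[0,0,0],"twist":0},{"jaw":0,"linear":[0,0,0],"twist":0}]'; done
python3 -m pendant '[{"jaw":0,"linear":[0,0,0],"twist":0},{"jaw":0,"linear":[0,0,0],"twist":0},{"jaw":0,"linear":[0,0,0],"twist":0},{"jaw":0,"linear":[0,0,0],"twist":0},{"jaw":0,"linear":[0,0,0],"twist":0},{"jaw":0,"linear":[0,0,0],"twist":0},{"jaw":0,"linear":[0,0,0],"twist":0},{"jaw":0,"linear":[0,0,0],"twist":0},{"jaw":0,"linear":[0,0,0],"twist":0},{"jaw":0,"linear":[0,0,0],"twist":0},{"jaw":0,"linear":[0,0,0],"twist":0},{"jaw":0,"linear":[0,0,0],"twist":0}]'
python3 go.py
```

```text
time: 8.72
position: [0.5659, 0.0284, 0.2447]
tool_rot: [-0.061, 0.998, -0.002, -0.0]
ft_force: [-0.9, -5.6, 2.6]
grip_width: 0.0091
grip_force: 15.0
time: 9.72
position: [0.5659, 0.0284, 0.2447]
tool_rot: [-0.061, 0.998, -0.002, -0.0]
ft_force: [-1.7, -5.7, 4.4]
grip_width: 0.0093
grip_force: 15.0
t 9.72 p [0.5659 0.0284 0.2447] yawY 97.03 tilt [ 0.    -0.004 -1.   ] F [-1.7 -5.7  4.4] M [-1.16  0.27  0.03] w 0.0093 gf 15.0 q6 -1.84
```

```bash
python3 -m pendant '[{"jaw":0,"linear":[0,-0.62,0.56],"twist":0},{"jaw":0,"linear":[0,-0.61,0.56],"twist":0},{"jaw":0,"linear":[0,-0.58,0.6],"twist":0},{"jaw":0,"linear":[0,-0.57,0.61],"twist":0},{"jaw":0,"linear":[0,-0.53,0.64],"twist":0},{"jaw":0,"linear":[0,-0.53,0.65],"twist":0},{"jaw":0,"linear":[0,-0.48,0.68],"twist":0},{"jaw":0,"linear":[0,-0.48,0.68],"twist":0},{"jaw":0,"linear":[0,-0.43,0.71],"twist":0},{"jaw":0,"linear":[0,-0.43,0.72],"twist":0},{"jaw":0,"linear":[0,-0.38,0.74],"twist":0},{"jaw":0,"linear":[0,-0.38,0.75],"twist":0}]'; python3 go.py
python3 -m pendant '[{"jaw":0,"linear":[0,-0.33,0.77],"twist":0},{"jaw":0,"linear":[0,-0.32,0.77],"twist":0},{"jaw":0,"linear":[0,-0.27,0.79],"twist":0},{"jaw":0,"linear":[0,-0.27,0.79],"twist":0},{"jaw":0,"linear":[0,-0.21,0.8],"twist":0},{"jaw":0,"linear":[0,-0.21,0.81],"twist":0},{"jaw":0,"linear":[0,-0.15,0.82],"twist":0},{"jaw":0,"linear":[0,-0.15,0.82],"twist":0},{"jaw":0,"linear":[0,-0.05,0.6],"twist":0},{"jaw":0,"linear":[0,-0.04,0.5],"twist":0}]'; python3 go.py
```

```text
time: 10.72
position: [0.5737, -0.0313, 0.165]
tool_rot: [-0.061, 0.998, -0.001, 0.0]
ft_force: [-0.2, -5.2, -0.8]
grip_width: 0.0091
grip_force: 15.0
t 10.72 p [ 0.5737 -0.0313  0.165 ] yawY 97.02 tilt [ 0.001 -0.002 -1.   ] F [-0.2 -5.2 -0.8] M [-0.76  0.04  0.06] w 0.0091 gf 15.0 q6 -1.94
time: 11.55
position: [0.5764, -0.0518, 0.0897]
tool_rot: [-0.061, 0.998, -0.002, 0.0]
ft_force: [-0.1, -9.7, -2.2]
grip_width: 0.0094
grip_force: 15.0
t 11.55 p [ 0.5764 -0.0518  0.0897] yawY 97.04 tilt [ 0.001 -0.003 -1.   ] F [-0.1 -9.7 -2.2] M [-1.42  0.06  0.05] w 0.0094 gf 15.0 q6 -1.97
```

```bash
python3 -m pendant '[{"jaw":0,"linear":[0,-0.05,0.35],"twist":0},{"jaw":0,"linear":[0,-0.05,0.3],"twist":0},{"jaw":0,"linear":[0,-0.05,0.3],"twist":0},{"jaw":0,"linear":[0,-0.05,0.25],"twist":0},{"jaw":0,"linear":[0,-0.04,0.2],"twist":0},{"jaw":0,"linear":[0,-0.03,0.15],"twist":0},{"jaw":0,"linear":[0,0,0.12],"twist":0},{"jaw":0,"linear":[0,0,0.1],"twist":0},{"jaw":0,"linear":[0,0,0.1],"twist":0}]'; python3 go.py
python3 -m pendant '[{"jaw":0,"linear":[0,0,0.1],"twist":0},{"jaw":0,"linear":[0,0,0.1],"twist":0}]'; python3 go.py
python3 -m pendant '[{"jaw":0,"linear":[0,0,0.1],"twist":0},{"jaw":0,"linear":[0,0,0.1],"twist":0}]'; python3 go.py
```

```text
time: 12.3
position: [0.5765, -0.053, 0.0715]
tool_rot: [-0.061, 0.998, -0.001, 0.0]
ft_force: [0.1, -5.9, -3.3]
grip_width: 0.0093
grip_force: 15.0
t 12.3 p [ 0.5765 -0.053   0.0715] yawY 97.01 tilt [ 0.001 -0.001 -1.   ] F [ 0.1 -5.9 -3.3] M [-0.86  0.01  0.01] w 0.0093 gf 15.0 q6 -1.98
time: 12.47
position: [0.5765, -0.0531, 0.0695]
tool_rot: [-0.061, 0.998, -0.001, 0.0]
ft_force: [0.6, -5.4, -2.5]
grip_width: 0.0092
grip_force: 15.0
t 12.47 p [ 0.5765 -0.0531  0.0695] yawY 97.01 tilt [ 0.001 -0.001 -1.   ] F [ 0.6 -5.4 -2.5] M [-0.91  0.02  0.04] w 0.0092 gf 15.0 q6 -1.98
time: 12.63
position: [0.5765, -0.0531, 0.0675]
tool_rot: [-0.061, 0.998, -0.001, 0.0]
ft_force: [1.0, -6.3, -2.8]
grip_width: 0.0094
grip_force: 15.0
t 12.63 p [ 0.5765 -0.0531  0.0675] yawY 97.01 tilt [ 0.001 -0.001 -1.   ] F [ 1.  -6.3 -2.8] M [-0.9  -0.03  0.01] w 0.0094 gf 15.0 q6 -1.98
```

```bash
python3 -m pendant '[{"jaw":0,"linear":[0,0,0.1],"twist":0},{"jaw":0,"linear":[0,0,0.1],"twist":0},{"jaw":0,"linear":[0,0,0],"twist":0}]'; python3 go.py
python3 -m pendant '[{"jaw":0,"linear":[0,0,0.1],"twist":0},{"jaw":0,"linear":[0,0,0.1],"twist":0},{"jaw":0,"linear":[0,0,0],"twist":0}]'; python3 go.py
```

```text
time: 12.88
position: [0.5765, -0.0531, 0.0654]
tool_rot: [-0.061, 0.998, -0.001, 0.0]
ft_force: [0.4, -6.3, -4.0]
grip_width: 0.0093
grip_force: 15.0
t 12.88 p [ 0.5765 -0.0531  0.0654] yawY 97.01 tilt [ 0.001 -0.001 -1.   ] F [ 0.4 -6.3 -4. ] M [-0.94 -0.07  0.05] w 0.0093 gf 15.0 q6 -1.98
time: 13.13
position: [0.5765, -0.0531, 0.0646]
tool_rot: [-0.061, 0.998, -0.001, 0.0]
ft_force: [-1.9, -6.2, 3.8]
grip_width: 0.0092
grip_force: 15.0
t 13.13 p [ 0.5765 -0.0531  0.0646] yawY 97.02 tilt [ 0.001 -0.001 -1.   ] F [-1.9 -6.2  3.8] M [-0.91  0.23  0.01] w 0.0092 gf 15.0 q6 -1.98
```

Flat contact at the same gripper height as at the start, so it lies flat. Releasing and going to the yellow key.

```bash
python3 -m pendant '[{"jaw":0.1,"linear":[0,0,-0.05],"twist":0},{"jaw":0.25,"linear":[0,0,0],"twist":0},{"jaw":0.4,"linear":[0,0,0],"twist":0},{"jaw":0.4,"linear":[0,0,0],"twist":0}]'; python3 go.py
python3 -m pendant '[{"jaw":0.4,"linear":[0,0,-1.5],"twist":0},{"jaw":0.4,"linear":[0,0,-3],"twist":0},{"jaw":0.5,"linear":[0,0,-4],"twist":0},{"jaw":0.5,"linear":[0,0,-2.5],"twist":0},{"jaw":0.5,"linear":[1.87,-3.06,0],"twist":0},{"jaw":0.5,"linear":[1.87,-3.06,0],"twist":0},{"jaw":0.5,"linear":[1.87,-3.06,0],"twist":0},{"jaw":0.5,"linear":[1.87,-3.06,0],"twist":0},{"jaw":0.5,"linear":[1.87,-3.06,0],"twist":0},{"jaw":0.5,"linear":[1.87,-3.06,0],"twist":0},{"jaw":0.5,"linear":[1.87,-3.06,0],"twist":0},{"jaw":0.5,"linear":[1.87,-3.06,0],"twist":0}]'; python3 go.py
python3 -m pendant '[{"jaw":0.5,"linear":[0,0,0],"twist":5.05},{"jaw":0.5,"linear":[0,0,0],"twist":5.05},{"jaw":0.5,"linear":[0,0,0],"twist":5.05},{"jaw":0.5,"linear":[0,0,0],"twist":5.05},{"jaw":0.5,"linear":[0,0,0],"twist":0}]'
python3 go.py 0.458 -0.3145 0.0925 76.8
python3 - <<'E'
from m import *
# fresh view: keys by top (crossbar top at z .103 for extents), carrier check of bar
for n,c in(('y',Y),('r',RD)):
    q=blob(s,*c,(310,300,410,345)); print(n,'side at .0945',s.plane([q[1]],.0945).round(4),len(q[0]))
    q=blob(t,*c,(405,190,445,260)); 
    if q: print(n,'top at .098',t.plane([q[1]],.098).round(4),len(q[0]))
im=cv2.resize(s.im[240:370,280:440],(800,600)[:1]+(600,),interpolation=cv2.INTER_CUBIC); cv2.imwrite("pics/f.png",im)
E
```

```text
time: 13.47
position: [0.5759, -0.0513, 0.0642]
tool_rot: [-0.061, 0.998, 0.001, -0.0]
ft_force: [-0.2, -0.1, -0.0]
grip_width: 0.0218
grip_force: 0.0
t 13.47 p [ 0.5759 -0.0513  0.0642] yawY 96.96 tilt [-0.     0.001 -1.   ] F [-0.2 -0.1 -0. ] M [ 0.05 -0.02 -0.03] w 0.0218 gf 0.0 q6 -1.98
time: 14.47
position: [0.4567, -0.3139, 0.1742]
tool_rot: [-0.061, 0.998, 0.001, 0.0]
ft_force: [0.4, 0.1, -0.2]
grip_width: 0.0436
grip_force: 0.0
t 14.47 p [ 0.4567 -0.3139  0.1742] yawY 96.99 tilt [ 0.     0.001 -1.   ] F [ 0.4  0.1 -0.2] M [ 0.03 -0.   -0.01] w 0.0436 gf 0.0 q6 -2.5
time: 14.88
position: [0.4574, -0.3127, 0.174]
tool_rot: [0.116, 0.993, 0.001, -0.0]
ft_force: [0.1, 0.4, -0.1]
grip_width: 0.0436
grip_force: 0.0
t 14.88 p [ 0.4574 -0.3127  0.174 ] yawY 76.69 tilt [-0.     0.001 -1.   ] F [ 0.1  0.4 -0.1] M [ 0.05 -0.01 -0.02] w 0.0436 gf 0.0 q6 -2.14
shift cm [-0.1  -0.18  8.15] twist -0.11
y side at .0945 [[ 0.4426 -0.3114  0.0945]] 175
r side at .0945 [[ 0.5652 -0.3419  0.0945]] 20
r top at .098 [[ 0.5394 -0.3338  0.098 ]] 121
```

View pics/f.png

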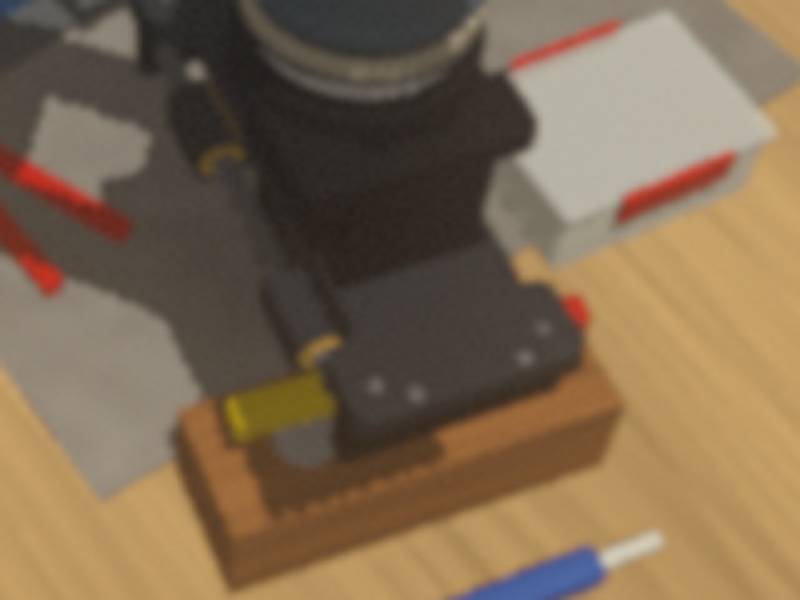

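The gripper stands above the yellow key, whose left end pokes out at (280,405) in line with the tool, and the stand is undisturbed. Descending and gripping.

```bash
python3 -m pendant '[{"jaw":0.5,"linear":[-0.05,-0.09,3],"twist":-0.1},{"jaw":0.5,"linear":[-0.05,-0.09,3],"twist":0},{"jaw":0.5,"linear":[0,0,2.15],"twist":0},{"jaw":0.5,"linear":[0,0,0],"twist":0},{"jaw":0,"linear":[0,0,0],"twist":0},{"jaw":0,"linear":[0,0,0],"twist":0},{"jaw":0,"linear":[0,0,0],"twist":0},{"jaw":0,"linear":[0,0,0],"twist":0},{"jaw":0,"linear":[0,0,0],"twist":0},{"jaw":0,"linear":[0,0,0],"twist":0}]' 20; python3 go.py
```

```text
time: 15.82
position: [0.4584, -0.3157, 0.0936]
tool_rot: [0.114, 0.993, -0.001, 0.001]
ft_force: [0.2, -0.3, 2.5]
grip_width: 0.0141
grip_force: 19.7
t 15.82 p [ 0.4584 -0.3157  0.0936] yawY 76.89 tilt [ 0.001 -0.001 -1.   ] F [ 0.2 -0.3  2.5] M [ 0.06 -0.1  -0.05] w 0.0141 gf 19.7 q6 -2.15
```

```bash
python3 -m pendant '[{"jaw":0,"linear":[0,0,-1.5],"twist":0},{"jaw":0,"linear":[0,0,-3],"twist":0},{"jaw":0,"linear":[0,0,-3.5],"twist":0},{"jaw":0,"linear":[0,0,-3.5],"twist":-4.9},{"jaw":0,"linear":[0,0,0],"twist":-4.9},{"jaw":0,"linear":[0,0,0],"twist":-4.9},{"jaw":0,"linear":[0,0,0],"twist":-4.9}]' 40; python3 go.py
python3 -m pendant '[{"jaw":0,"linear":[-0.76,1.67,0],"twist":0},{"jaw":0,"linear":[-1.46,3.17,0],"twist":0},{"jaw":0,"linear":[-1.46,3.17,0],"twist":0},{"jaw":0,"linear":[-1.46,3.17,0],"twist":0},{"jaw":0,"linear":[-1.46,3.17,0],"twist":0},{"jaw":0,"linear":[-1.46,3.17,0],"twist":0},{"jaw":0,"linear":[-1.46,3.17,0],"twist":0},{"jaw":0,"linear":[-1.46,3.17,0],"twist":0},{"jaw":0,"linear":[-1.46,3.17,0],"twist":0},{"jaw":0,"linear":[-1.46,3.17,0],"twist":0},{"jaw":0,"linear":[-0.7,1.5,0],"twist":0},{"jaw":0,"linear":[0,0,0],"twist":0}]'
python3 go.py 0.5676 0.0161 0.17 96.5
python3 - <<'E'
from h import *
s=V("side"); t=V("top"); cv2.imwrite("pics/g.png",cv2.resize(s.im[140:230,235:355],(800,600),interpolation=cv2.INTER_CUBIC)); cv2.imwrite("pics/top_g.png",t.im); cv2.imwrite("pics/side_g.png",s.im)
E
```

```text
time: 16.4
position: [0.4581, -0.3155, 0.2089]
tool_rot: [-0.059, 0.998, -0.001, 0.001]
ft_force: [-0.5, 0.8, -1.5]
grip_width: 0.0135
grip_force: 39.7
t 16.4 p [ 0.4581 -0.3155  0.2089] yawY 96.74 tilt [ 0.001 -0.002 -1.   ] F [-0.5  0.8 -1.5] M [ 0.07 -0.02 -0.02] w 0.0135 gf 39.7 q6 -2.49
time: 17.4
position: [0.5678, 0.0198, 0.2078]
tool_rot: [-0.059, 0.998, 0.001, 0.001]
ft_force: [0.0, -0.3, -0.8]
grip_width: 0.0135
grip_force: 39.7
t 17.4 p [0.5678 0.0198 0.2078] yawY 96.75 tilt [ 0.001  0.001 -1.   ] F [ 0.  -0.3 -0.8] M [0.05 0.01 0.02] w 0.0135 gf 39.7 q6 -1.85
shift cm [ 0.07 -0.37  3.78] twist 0.25
```

View pics/g.png

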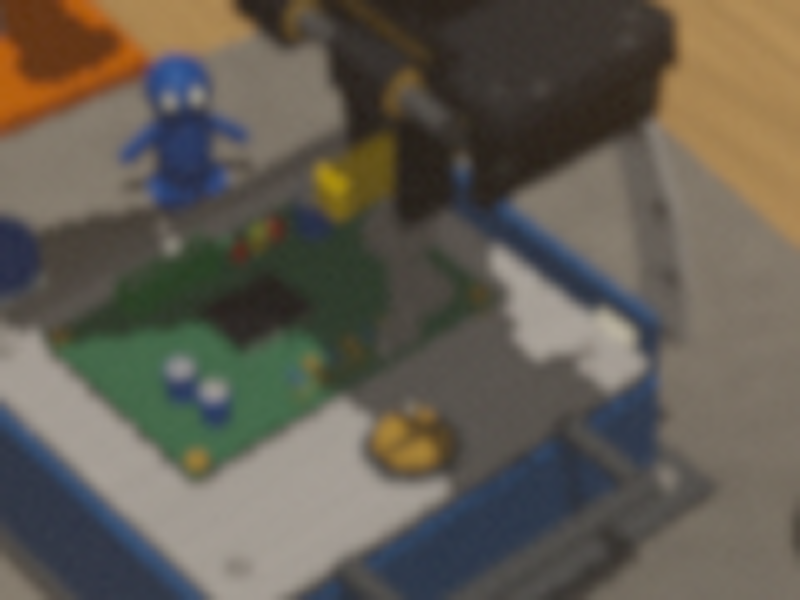

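The lock is visible at crop (410,440) → full (296.5,206), with its slot running far-to-near; the key's crossbar is at (350,180) and held level. Lowering until the blade is just above, then in.

```bash
python3 -m pendant '[{"jaw":0,"linear":[0.04,-0.19,1.5],"twist":0},{"jaw":0,"linear":[0.03,-0.18,1.5],"twist":0},{"jaw":0,"linear":[0,0,0.7],"twist":0},{"jaw":0,"linear":[0,0,0],"twist":0},{"jaw":0,"linear":[0,0,0],"twist":0}]'; python3 go.py 0.5676 0.0161 0.165 96.5
python3 -m pendant '[{"jaw":0,"linear":[0,0,0.3],"twist":0},{"jaw":0,"linear":[0,0,0.2],"twist":0},{"jaw":0,"linear":[0,0,0.2],"twist":0},{"jaw":0,"linear":[0,0,0],"twist":0}]'; python3 go.py 0.5676 0.0161 0.161 96.5
```

```text
time: 17.92
position: [0.5666, 0.0113, 0.1705]
tool_rot: [-0.056, 0.998, 0.0, -0.001]
ft_force: [0.2, 0.7, -0.3]
grip_width: 0.014
grip_force: 39.7
t 17.92 p [0.5666 0.0113 0.1705] yawY 96.4 tilt [-0.001  0.    -1.   ] F [ 0.2  0.7 -0.3] M [ 0.01  0.01 -0.04] w 0.014 gf 39.7 q6 -1.86
shift cm [-0.15  0.46  0.55] twist -0.1
time: 18.25
position: [0.5677, 0.0121, 0.1647]
tool_rot: [-0.057, 0.998, -0.0, 0.001]
ft_force: [-1.4, -1.1, 3.7]
grip_width: 0.0135
grip_force: 39.7
t 18.25 p [0.5677 0.0121 0.1647] yawY 96.49 tilt [ 0.002 -0.001 -1.   ] F [-1.4 -1.1  3.7] M [0.02 0.18 0.02] w 0.0135 gf 39.7 q6 -1.86
shift cm [-0.03  0.4   0.37] twist -0.01
```

```bash
python3 -m pendant '[{"jaw":0,"linear":[0,0,-0.5],"twist":0},{"jaw":0,"linear":[-0.01,0.4,0],"twist":0},{"jaw":0,"linear":[0,0,0],"twist":0},{"jaw":0,"linear":[0,0,0],"twist":0}]'; python3 go.py 0.5676 0.0161 0.165 96.5
python3 -m pendant '[{"jaw":0,"linear":[0,0,0],"twist":0},{"jaw":0,"linear":[0,0,0],"twist":0}]'; python3 go.py 0.5676 0.0161 0.165 96.5
python3 - <<'E'
from m import *
s=V("side"); q=blob(s,*Y,(270,120,320,200)); print('key yellow side',q[1].round(1),len(q[0]))
import numpy as np
o=robot.get_obs(); print(s.proj(np.array(o["position"])+[0,0,-.0896]),s.proj(np.array(o["position"])+[0,0,0]))
cv2.imwrite("pics/h.png",cv2.resize(s.im[160:220,260:340],(800,600),interpolation=cv2.INTER_CUBIC))
E
```

```text
time: 18.58
position: [0.5664, 0.0167, 0.1686]
tool_rot: [-0.057, 0.998, 0.0, -0.0]
ft_force: [0.0, 0.1, -2.1]
grip_width: 0.0138
grip_force: 39.7
t 18.58 p [0.5664 0.0167 0.1686] yawY 96.52 tilt [-0.  0. -1.] F [ 0.   0.1 -2.1] M [-0.    0.02 -0.  ] w 0.0138 gf 39.7 q6 -1.85
shift cm [-0.11 -0.07  0.36] twist 0.02
time: 18.75
position: [0.5665, 0.0164, 0.1684]
tool_rot: [-0.057, 0.998, 0.0, -0.0]
ft_force: [-0.1, 0.0, -0.8]
grip_width: 0.0139
grip_force: 39.7
t 18.75 p [0.5665 0.0164 0.1684] yawY 96.5 tilt [-0.  0. -1.] F [-0.1  0.  -0.8] M [ 0.    0.04 -0.05] w 0.0139 gf 39.7 q6 -1.85
shift cm [-0.11 -0.04  0.34] twist -0.0
key yellow side [288.  180.6] 83
[[296.96286491 203.21772378]] [[296.11840309 176.42112146]]
```

View pics/h.png

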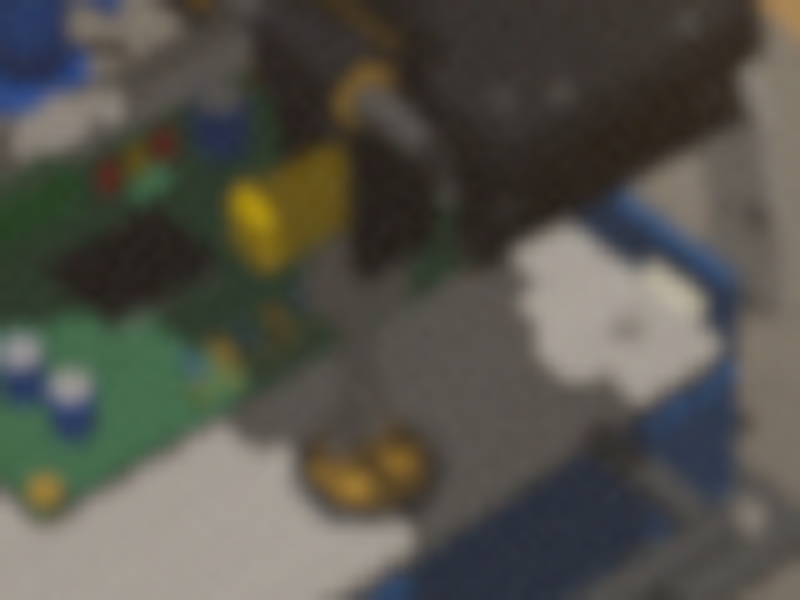

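Shaft at crop x≈350 stands above the brass lock (centre ~(370,465)); the blade covers the lock's upper edge. I'll test the insertion by contact.

```bash
python3 -m pendant '[{"jaw":0,"linear":[-0.1,-0.03,0.3],"twist":0},{"jaw":0,"linear":[0,0,0.25],"twist":0},{"jaw":0,"linear":[0,0,0.2],"twist":0},{"jaw":0,"linear":[0,0,0],"twist":0}]'; python3 go.py 0.5676 0.0161 0.161 96.5
```

```text
time: 19.23
position: [0.5675, 0.0159, 0.1605]
tool_rot: [-0.057, 0.998, -0.0, -0.0]
ft_force: [0.5, -0.5, -0.8]
grip_width: 0.0135
grip_force: 39.6
t 19.23 p [0.5675 0.0159 0.1605] yawY 96.49 tilt [-0.001 -0.    -1.   ] F [ 0.5 -0.5 -0.8] M [-0.09 -0.08  0.01] w 0.0135 gf 39.6 q6 -1.85
shift cm [-0.01  0.01 -0.05] twist -0.01
```

In the slot (tip 4.6 mm below the head's top, no force). Turning clockwise.

```bash
python3 -m pendant '[{"jaw":0,"linear":[0,0,0],"twist":5},{"jaw":0,"linear":[0,0,0],"twist":5},{"jaw":0,"linear":[0,0,0],"twist":5},{"jaw":0,"linear":[0,0,0],"twist":5},{"jaw":0,"linear":[0,0,0],"twist":5},{"jaw":0,"linear":[0,0,0],"twist":5}]'; python3 go.py 0.5676 0.0161 0.161 7
python3 -m pendant '[{"jaw":0,"linear":[0,0,0],"twist":5},{"jaw":0,"linear":[0,0,0],"twist":5},{"jaw":0,"linear":[0,0,0],"twist":5},{"jaw":0,"linear":[0,0,0],"twist":5},{"jaw":0,"linear":[0,0,0],"twist":5},{"jaw":0,"linear":[0,0,0],"twist":5},{"jaw":0,"linear":[0,0,0],"twist":5}]'; python3 go.py 0.5676 0.0161 0.161 7
```

```text
time: 19.73
position: [0.5668, 0.0151, 0.1607]
tool_rot: [0.205, 0.979, -0.001, -0.001]
ft_force: [-0.6, -3.4, -2.5]
grip_width: 0.0138
grip_force: 39.7
t 19.73 p [0.5668 0.0151 0.1607] yawY 66.31 tilt [-0.002 -0.002 -1.   ] F [-0.6 -3.4 -2.5] M [-0.81  0.23  0.11] w 0.0138 gf 39.7 q6 -1.32
shift cm [-0.03  0.13 -0.03] twist 59.31
time: 20.32
position: [0.5661, 0.0153, 0.1607]
tool_rot: [0.49, 0.872, -0.002, -0.001]
ft_force: [-1.3, -3.5, 0.4]
grip_width: 0.0136
grip_force: 39.7
t 20.32 p [0.5661 0.0153 0.1607] yawY 31.31 tilt [-0.004 -0.002 -1.   ] F [-1.3 -3.5  0.4] M [-0.76  0.53  0.07] w 0.0136 gf 39.7 q6 -0.71
shift cm [-0.01  0.18 -0.03] twist 24.31
```

```bash
python3 -m pendant '[{"jaw":0,"linear":[0,0,0],"twist":5},{"jaw":0,"linear":[0,0,0],"twist":5},{"jaw":0,"linear":[0,0,0],"twist":5},{"jaw":0,"linear":[0,0,0],"twist":5},{"jaw":0,"linear":[0,0,0],"twist":4}]'; python3 go.py 0.5676 0.0161 0.161 7
python3 -m pendant '[{"jaw":0,"linear":[0,0,0],"twist":2.5},{"jaw":0,"linear":[0,0,0],"twist":2},{"jaw":0,"linear":[0,0,0],"twist":0}]'; python3 go.py 0.5676 0.0161 0.161 7
python3 -m pendant '[{"jaw":0,"linear":[0,0,0],"twist":2},{"jaw":0,"linear":[0,0,0],"twist":1.5},{"jaw":0,"linear":[0,0,0],"twist":0}]'; python3 go.py 0.5676 0.0161 0.161 7
```

```text
time: 20.73
position: [0.5657, 0.0156, 0.1606]
tool_rot: [0.661, 0.751, -0.002, -0.002]
ft_force: [-2.1, -1.9, -0.5]
grip_width: 0.0136
grip_force: 39.7
t 20.73 p [0.5657 0.0156 0.1606] yawY 7.31 tilt [-0.005 -0.001 -1.   ] F [-2.1 -1.9 -0.5] M [-0.52  0.64  0.04] w 0.0136 gf 39.7 q6 -0.3
shift cm [ 0.03  0.2  -0.04] twist 0.31
time: 20.98
position: [0.5657, 0.0158, 0.1607]
tool_rot: [0.688, 0.725, -0.002, -0.002]
ft_force: [-3.0, -2.1, 0.4]
grip_width: 0.0138
grip_force: 39.7
t 20.98 p [0.5657 0.0158 0.1607] yawY 3.0 tilt [-0.005 -0.001 -1.   ] F [-3.  -2.1  0.4] M [-0.53  0.81  0.06] w 0.0138 gf 39.7 q6 -0.22
shift cm [ 0.02  0.19 -0.04] twist -4.0
time: 21.23
position: [0.5658, 0.0159, 0.1606]
tool_rot: [0.71, 0.704, -0.002, -0.001]
ft_force: [-4.6, -2.2, 0.4]
grip_width: 0.0134
grip_force: 39.7
t 21.23 p [0.5658 0.0159 0.1606] yawY -0.45 tilt [-0.005 -0.    -1.   ] F [-4.6 -2.2  0.4] M [-0.57  0.97  0.11] w 0.0134 gf 39.7 q6 -0.16
shift cm [ 0.02  0.18 -0.04] twist -7.45
```

```bash
python3 -m pendant '[{"jaw":0,"linear":[0,0,0],"twist":2},{"jaw":0,"linear":[0,0,0],"twist":0},{"jaw":0,"linear":[0,0,0],"twist":0}]'; python3 go.py
python3 -m pendant '[{"jaw":0,"linear":[0,0,0],"twist":2},{"jaw":0,"linear":[0,0,0],"twist":0},{"jaw":0,"linear":[0,0,0],"twist":0}]'; python3 go.py
```

```text
time: 21.48
position: [0.5662, 0.016, 0.1607]
tool_rot: [0.722, 0.692, -0.001, -0.001]
ft_force: [-4.2, -2.3, 0.2]
grip_width: 0.0136
grip_force: 39.8
t 21.48 p [0.5662 0.016  0.1607] yawY -2.4 tilt [-0.004 -0.    -1.   ] F [-4.2 -2.3  0.2] M [-0.65  1.01  0.07] w 0.0136 gf 39.8 q6 -0.13
time: 21.73
position: [0.5663, 0.0161, 0.1607]
tool_rot: [0.734, 0.68, -0.001, -0.001]
ft_force: [-4.3, -1.7, -0.2]
grip_width: 0.0135
grip_force: 39.9
t 21.73 p [0.5663 0.0161 0.1607] yawY -4.39 tilt [-0.003 -0.    -1.   ] F [-4.3 -1.7 -0.2] M [-0.61  1.23  0.07] w 0.0135 gf 39.9 q6 -0.09
```

```bash
python3 -m pendant '[{"jaw":0,"linear":[0,0,0],"twist":2},{"jaw":0,"linear":[0,0,0],"twist":0},{"jaw":0,"linear":[0,0,0],"twist":0}]'; python3 go.py
python3 -m pendant '[{"jaw":0,"linear":[0,0,0],"twist":2},{"jaw":0,"linear":[0,0,0],"twist":0},{"jaw":0,"linear":[0,0,0],"twist":0}]'; python3 go.py
python3 -m pendant '[{"jaw":0,"linear":[0,0,0],"twist":2},{"jaw":0,"linear":[0,0,0],"twist":0},{"jaw":0,"linear":[0,0,0],"twist":0}]'; python3 go.py
```

```text
time: 21.98
position: [0.5666, 0.0161, 0.1608]
tool_rot: [0.745, 0.667, -0.001, -0.001]
ft_force: [-4.9, -2.2, -0.8]
grip_width: 0.0139
grip_force: 40.1
t 21.98 p [0.5666 0.0161 0.1608] yawY -6.36 tilt [-0.003 -0.    -1.   ] F [-4.9 -2.2 -0.8] M [-0.63  1.26  0.23] w 0.0139 gf 40.1 q6 -0.06
time: 22.23
position: [0.5667, 0.0161, 0.1608]
tool_rot: [0.757, 0.654, -0.001, -0.001]
ft_force: [-5.1, -1.2, -0.7]
grip_width: 0.0133
grip_force: 40.2
t 22.23 p [0.5667 0.0161 0.1608] yawY -8.34 tilt [-0.002 -0.    -1.   ] F [-5.1 -1.2 -0.7] M [-0.54  1.23  0.24] w 0.0133 gf 40.2 q6 -0.02
time: 22.48
position: [0.5669, 0.0161, 0.1608]
tool_rot: [0.768, 0.641, -0.001, -0.001]
ft_force: [-4.9, -2.4, -0.1]
grip_width: 0.0139
grip_force: 40.3
t 22.48 p [0.5669 0.0161 0.1608] yawY -10.33 tilt [-0.002 -0.    -1.   ] F [-4.9 -2.4 -0.1] M [-0.6   1.24  0.29] w 0.0139 gf 40.3 q6 0.01
```

Moment rose to 0.29 N m: the stop is reached. Backing off within the slot play and lifting out.

```bash
python3 -m pendant '[{"jaw":0,"linear":[0,0,0],"twist":-5},{"jaw":0,"linear":[0,0,0],"twist":-5},{"jaw":0,"linear":[0,0,0],"twist":-3},{"jaw":0,"linear":[0,0,0],"twist":0}]'; python3 go.py
```

```text
time: 22.82
position: [0.5676, 0.016, 0.1609]
tool_rot: [0.691, 0.723, -0.0, -0.0]
ft_force: [-4.8, -1.7, -1.3]
grip_width: 0.0136
grip_force: 40.1
t 22.82 p [0.5676 0.016  0.1609] yawY 2.63 tilt [-0. -0. -1.] F [-4.8 -1.7 -1.3] M [-0.64  0.99  0.01] w 0.0136 gf 40.1 q6 -0.21
```

```bash
python3 -m pendant '[{"jaw":0,"linear":[-0.03,-0.1,0],"twist":0},{"jaw":0,"linear":[0,0,0],"twist":0}]'; python3 go.py; python3 -m pendant '[{"jaw":0,"linear":[0,0,-0.5],"twist":0},{"jaw":0,"linear":[0,0,-1.5],"twist":0},{"jaw":0,"linear":[0,0,-2.5],"twist":0},{"jaw":0,"linear":[0,0,0],"twist":0}]'; python3 go.py 0.4584 -0.3157 0.2089 76.9
python3 - <<'E'
from h import *
s=V("side");t=V("top"); b=cv2.resize(s.im[170:230,260:340],(800,600),interpolation=cv2.INTER_CUBIC); cv2.imwrite("pics/i.png",b)
E
```

```text
time: 22.98
position: [0.5671, 0.0158, 0.1611]
tool_rot: [0.692, 0.722, 0.001, 0.0]
ft_force: [-2.1, -1.5, -2.7]
grip_width: 0.0139
grip_force: 40.0
t 22.98 p [0.5671 0.0158 0.1611] yawY 2.44 tilt [ 0.001  0.    -1.   ] F [-2.1 -1.5 -2.7] M [-0.48  0.74  0.07] w 0.0139 gf 40.0 q6 -0.21
time: 23.32
position: [0.5721, 0.0157, 0.2114]
tool_rot: [0.692, 0.722, 0.005, 0.006]
ft_force: [0.2, -0.2, 0.8]
grip_width: 0.0138
grip_force: 40.0
t 23.32 p [0.5721 0.0157 0.2114] yawY 2.44 tilt [ 0.015 -0.001 -1.   ] F [ 0.2 -0.2  0.8] M [-0.21  0.   -0.01] w 0.0138 gf 40.0 q6 -0.21
shift cm [-32.63 -12.77   0.1 ] twist -74.46
```

View pics/i.png

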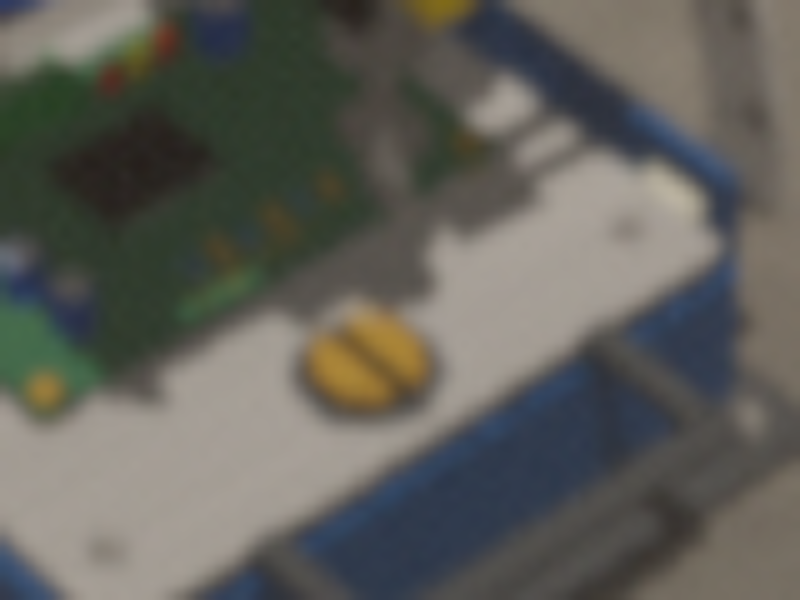

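Lock slot now runs (345,340)–(405,390), parallel to the handle arms: locked, carrier flat, board untouched. Returning the key.

```bash
python3 -m pendant '[{"jaw":0,"linear":[0,0,0],"twist":-6.2},{"jaw":0,"linear":[0,0,0],"twist":-6.2},{"jaw":0,"linear":[0,0,0],"twist":-6.2},{"jaw":0,"linear":[0,0,0],"twist":-6.2},{"jaw":0,"linear":[0,0,0],"twist":-6.2},{"jaw":0,"linear":[0,0,0],"twist":-6.2},{"jaw":0,"linear":[0,0,0],"twist":-6.2},{"jaw":0,"linear":[0,0,0],"twist":-6.2},{"jaw":0,"linear":[0,0,0],"twist":-6.2},{"jaw":0,"linear":[0,0,0],"twist":-6.2},{"jaw":0,"linear":[0,0,0],"twist":-6.2},{"jaw":0,"linear":[0,0,0],"twist":-6.2}]'; python3 go.py 0.4584 -0.3157 0.2089 76.9
```

```text
time: 24.42
position: [0.5669, 0.0161, 0.2052]
tool_rot: [0.112, 0.994, 0.0, 0.0]
ft_force: [-1.3, 0.0, -0.8]
grip_width: 0.0137
grip_force: 40.0
t 24.42 p [0.5669 0.0161 0.2052] yawY 77.16 tilt [ 0.     0.001 -1.   ] F [-1.3  0.  -0.8] M [ 0.02 -0.    0.01] w 0.0137 gf 40.0 q6 -1.52
shift cm [  3.21 -34.76  -0.4 ] twist 0.26
```

Tip is at ~0.116 m, clear of everything on the way.

```bash
python3 -m pendant '[{"jaw":0,"linear":[0.16,-1.75,0],"twist":0.2},{"jaw":0,"linear":[0.32,-3.45,0],"twist":0},{"jaw":0,"linear":[0.32,-3.45,0],"twist":0},{"jaw":0,"linear":[0.32,-3.45,0],"twist":0},{"jaw":0,"linear":[0.32,-3.45,0],"twist":0},{"jaw":0,"linear":[0.32,-3.45,0],"twist":0},{"jaw":0,"linear":[0.32,-3.45,0],"twist":0},{"jaw":0,"linear":[0.32,-3.45,0],"twist":0},{"jaw":0,"linear":[0.32,-3.45,0],"twist":0},{"jaw":0,"linear":[0.32,-3.45,0],"twist":0},{"jaw":0,"linear":[0.16,-1.96,0],"twist":0}]'; python3 -m pendant '[{"jaw":0,"linear":[0,0,0.5],"twist":0},{"jaw":0,"linear":[0,0,0.5],"twist":0},{"jaw":0,"linear":[0,0,0],"twist":0},{"jaw":0,"linear":[0,0,0],"twist":0},{"jaw":0,"linear":[0,0,0],"twist":0}]'
python3 go.py 0.4584 -0.3157 0.0936 76.9
```

```text
time: 25.33
position: [0.455, -0.3189, 0.2055]
tool_rot: [0.117, 0.993, -0.001, 0.001]
ft_force: [1.4, -0.2, -1.0]
grip_width: 0.0136
grip_force: 40.0
time: 25.75
position: [0.4559, -0.3136, 0.1958]
tool_rot: [0.115, 0.993, 0.0, -0.0]
ft_force: [-0.8, 0.3, -1.3]
grip_width: 0.0135
grip_force: 40.0
t 25.75 p [ 0.4559 -0.3136  0.1958] yawY 76.79 tilt [-0.     0.001 -1.   ] F [-0.8  0.3 -1.3] M [-0.02 -0.01  0.03] w 0.0135 gf 40.0 q6 -2.15
shift cm [-0.3  -0.15 10.22] twist -0.11
```

```bash
python3 -m pendant '[{"jaw":0,"linear":[-0.3,-0.15,1.5],"twist":0},{"jaw":0,"linear":[0,0,1.5],"twist":0},{"jaw":0,"linear":[0,0,0],"twist":0},{"jaw":0,"linear":[0,0,0],"twist":0}]'; python3 go.py 0.4584 -0.3157 0.0936 76.9; python3 -m pendant '[{"jaw":0,"linear":[0,0,1],"twist":0},{"jaw":0,"linear":[0,0,1.5],"twist":0},{"jaw":0,"linear":[0,0,1.5],"twist":0},{"jaw":0,"linear":[0,0,1.5],"twist":0},{"jaw":0,"linear":[0,0,0.8],"twist":0},{"jaw":0,"linear":[0,0,0.5],"twist":0},{"jaw":0,"linear":[0,0,0],"twist":0}]'; python3 go.py 0.4584 -0.3157 0.0936 76.9
```

```text
time: 26.08
position: [0.4581, -0.316, 0.1658]
tool_rot: [0.115, 0.993, 0.001, -0.001]
ft_force: [-0.4, -0.8, -1.3]
grip_width: 0.0136
grip_force: 40.0
t 26.08 p [ 0.4581 -0.316   0.1658] yawY 76.76 tilt [-0.001  0.002 -1.   ] F [-0.4 -0.8 -1.3] M [-0.01  0.03 -0.01] w 0.0136 gf 40.0 q6 -2.14
shift cm [-0.03  0.03  7.22] twist -0.14
time: 26.67
position: [0.4578, -0.3167, 0.0973]
tool_rot: [0.116, 0.993, 0.001, -0.001]
ft_force: [0.1, 2.4, -1.8]
grip_width: 0.0135
grip_force: 40.0
t 26.67 p [ 0.4578 -0.3167  0.0973] yawY 76.69 tilt [-0.001  0.001 -1.   ] F [ 0.1  2.4 -1.8] M [0.33 0.01 0.05] w 0.0135 gf 40.0 q6 -2.14
shift cm [-0.03  0.11  0.37] twist -0.21
```

```bash
python3 -m pendant '[{"jaw":0,"linear":[-0.03,0.1,0.2],"twist":-0.2},{"jaw":0,"linear":[0,0,0.1],"twist":0},{"jaw":0,"linear":[0,0,0.07],"twist":0},{"jaw":0,"linear":[0,0,0],"twist":0}]'; python3 go.py 0.4584 -0.3157 0.0936 76.9
python3 -m pendant '[{"jaw":0,"linear":[0,0,0.05],"twist":0},{"jaw":0,"linear":[0,0,0],"twist":0}]'; python3 go.py
```

```text
time: 27.0
position: [0.459, -0.3167, 0.0949]
tool_rot: [0.114, 0.993, -0.0, 0.001]
ft_force: [0.1, 1.4, -1.5]
grip_width: 0.0137
grip_force: 40.0
t 27.0 p [ 0.459  -0.3167  0.0949] yawY 76.88 tilt [ 0.001 -0.001 -1.   ] F [ 0.1  1.4 -1.5] M [ 0.14 -0.15 -0.  ] w 0.0137 gf 40.0 q6 -2.15
shift cm [0.08 0.09 0.13] twist -0.02
time: 27.17
position: [0.4588, -0.3167, 0.0942]
tool_rot: [0.114, 0.993, -0.0, 0.0]
ft_force: [0.9, 0.4, -1.3]
grip_width: 0.0132
grip_force: 40.0
t 27.17 p [ 0.4588 -0.3167  0.0942] yawY 76.88 tilt [ 0.001 -0.001 -1.   ] F [ 0.9  0.4 -1.3] M [ 0.08 -0.07 -0.04] w 0.0132 gf 40.0 q6 -2.15
```

Lowering the last bit to the collar, then releasing and retreating straight up.

```bash
python3 -m pendant '[{"jaw":0,"linear":[0,0.05,0.1],"twist":0},{"jaw":0,"linear":[0,0,0.05],"twist":0},{"jaw":0,"linear":[0,0,0],"twist":0}]'; python3 go.py; python3 -m pendant '[{"jaw":0.25,"linear":[0,0,0],"twist":0},{"jaw":0.35,"linear":[0,0,0],"twist":0},{"jaw":0.5,"linear":[0,0,0],"twist":0},{"jaw":0.5,"linear":[0,0,0],"twist":0},{"jaw":0.5,"linear":[0,0,-1.5],"twist":0},{"jaw":0.5,"linear":[0,0,-3],"twist":0},{"jaw":0.5,"linear":[0,0,-4],"twist":0},{"jaw":0.5,"linear":[0,0,-4],"twist":0}]'; python3 go.py
python3 -m pendant '[{"jaw":0.5,"linear":[0,3,-1],"twist":0},{"jaw":0.5,"linear":[2,3,-1],"twist":0},{"jaw":0.5,"linear":[2,3,0],"twist":0},{"jaw":0.5,"linear":[2,3,0],"twist":0},{"jaw":0.5,"linear":[0,3,0],"twist":0},{"jaw":0.5,"linear":[0,0,0],"twist":0},{"jaw":0.5,"linear":[0,0,0],"twist":0}]'; python3 go.py
python3 - <<'E'
from m import *
for n,c in(('y',Y),('r',RD)):
    q=blob(s,*c,(310,300,410,345)); print(n,'side',q and (q[1].round(1),len(q[0])))
    q=blob(t,*c,(405,190,445,260)); print(n,'top',q and (q[1].round(1),len(q[0])))
a=cv2.resize(s.im[90:390,200:460],(520,600),interpolation=cv2.INTER_CUBIC); cv2.imwrite("pics/j.png",a)
E
```

```text
time: 27.42
position: [0.459, -0.3164, 0.0933]
tool_rot: [0.114, 0.993, -0.001, 0.0]
ft_force: [0.1, 0.6, 5.4]
grip_width: 0.0136
grip_force: 40.0
t 27.42 p [ 0.459  -0.3164  0.0933] yawY 76.9 tilt [ 0.001 -0.001 -1.   ] F [0.1 0.6 5.4] M [0.06 0.08 0.01] w 0.0136 gf 40.0 q6 -2.15
time: 28.08
position: [0.458, -0.3152, 0.2177]
tool_rot: [0.114, 0.993, 0.001, -0.001]
ft_force: [0.7, -1.5, -0.3]
grip_width: 0.0435
grip_force: 0.0
t 28.08 p [ 0.458  -0.3152  0.2177] yawY 76.88 tilt [-0.002  0.003 -1.   ] F [ 0.7 -1.5 -0.3] M [-0.02 -0.03 -0.02] w 0.0435 gf 0.0 q6 -2.15
time: 28.67
position: [0.4343, -0.1549, 0.2376]
tool_rot: [0.113, 0.994, -0.0, 0.0]
ft_force: [0.3, -0.7, -0.0]
grip_width: 0.0433
grip_force: 0.0
t 28.67 p [ 0.4343 -0.1549  0.2376] yawY 77.06 tilt [ 0. -0. -1.] F [ 0.3 -0.7 -0. ] M [0.02 0.04 0.06] w 0.0433 gf 0.0 q6 -1.93
y side (array([342.1, 326.2]), 304)
y top (array([424.8, 235.9]), 72)
r side (array([381.1, 311.6]), 285)
r top (array([429.6, 211.2]), 120)
```

View pics/j.png

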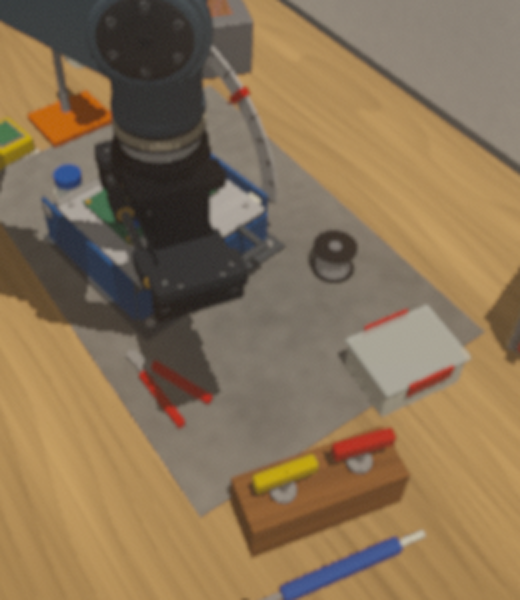

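The yellow key stands in its own hole at (285,472), back at its starting pixels. The red key, cutters, spool, box and pump are unmoved and the arm is clear.

```bash
python3 -c "
from rig import robot
print(robot.hand_in())"
```

```text
the job is handed in; nothing more can be done
None
```

I raised the carrier to about 0.87 rad at the red clip, held it for about 3.4 s, lowered it flat and released it, then locked it and stood the key back in its own hole; the job was handed in at about 29 s. The gripper hid the pointer during the hold, so I set the tilt by measurement (clip at 0.866–0.885 rad) rather than by seeing it line up.

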